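Close the sample chamber and lock it with its bayonet cap

ROBOT

A 7-joint arm with a two-finger parallel gripper is mounted at the origin on a cart in front of the work surface, level with it; the furniture and walls round the work are solid. World frame = base frame: x ahead of the robot, y to its left, z up, the work surface at z = 0. Lengths are in m, angles in rad, forces in N, time in s.
With the tool pointing down it reaches from about 0.425 to 0.925 m from the base axis. Payload 6.8 kg.
Tool frame: the origin (TCP) lies at the very end of the fingers, on their centre line; the grasp point (between the pads) lies 19 mm behind it; z points along the fingers, y is the line along which they close (so a half turn about z gives the same grasp; the last joint's range is limited). The gripper opens to 85 mm and grips with 20 to 120 N. Pads are 22 mm wide; open, the fingers measure 114 mm over their backs; the gripper's body (76 mm by 85 mm) begins 54 mm behind the grasp point. The pads swing forward as they close: fully open they stand 13 mm farther back than shut.
Start: joints at [1.102, 0.477, 0.022, 1.555, -0.011, 1.109, -0.083], TCP at [0.238, -0.632, 0.231] pointing down, gripper open.
Joint ranges: [-2.96, 2.96], [-0.34, 2.1], [-1.41, 1.46], [0.24, 2.44], [-1.37, 4.51], [0.17, 1.92], [-2.96, 2.96]. Speed limits (rad/s): [2.39, 2.39, 3.14, 3.14, 3.14, 3.14, 3.14].

INTERFACE

Orientations are given as a unit quaternion [w, x, y, z].
In Python, from station import monitor, eyes, bot gives the robot as it stands.
- The arm moves only by the tool creep_tool, called after ">>>" as name(argument=value, ...), one argument or row to a line, values as JSON. Schema: {"type":"object","properties":{"motion":{"type":"array","items":{"type":"number"},"minItems":5,"maxItems":100},"squeeze":{"type":"number"},"only":{"type":"string"},"quiet":{"type":"boolean"},"lines":{"type":"string"}},"required":["motion"],"additionalProperties":false}. motion is one flat list of numbers that holds 1 to 20 rows one after another, with no inner brackets; each row has 5 numbers: dx, dy, dz in shares of the most that a row can go, 1 being 50 mm, then a turn about the tool's z in shares of 2 pi rad (1.0 is 2 pi rad), then the opening from 0.0 (shut) to 1.0 (fully open); each row shifts and turns the commanded pose from where the row before left it, along the tool's axes as they then stand; what a row does not reach is not made up. A row lasts 1/10 s, in which the tool goes at most 0.05 m and 0.15 rad, less where a joint would pass 70% of its speed; a pose out of reach is approached as far as the arm can. The fingers move at their own pace and stop on an object; squeeze is the grip in N (left out, the last holds). Time passes only in rows, so rows that do not move let the fingers close. The tool returns the time, the measured TCP pose, the force, the opening and the grip force at its end. only (a regular expression) keeps the lines of the reply that match it, lines (a string "A,B") keeps lines A to B, and quiet returns only ok. A shift or turn number past 1, either way, is cut back to 1. Input that does not fit is refused with a message, and nothing moves.
- monitor.get_obs(): the state, without advancing time (a new reading comes with each control period).
- eyes.read_camera(name): name is "scene" or "top" or "wrist"; returns the picture (384x512x3 uint8, blue, green, red); there is no depth.
- eyes.camera_info(name): a dict with "vertical_fov" (degrees; the focal length in pixels is half the picture's height over the tangent of half this angle, whatever the lens; pixels are square), "cx", "cy" (the principal point, pixels), "view" (4x4, takes a point from world to camera coordinates); the wrist camera has in their place "hand_eye" (4x4, takes a point from camera to tool coordinates, whose origin is the TCP and whose axes are the flange's). Camera axes: x right, y up, looking along -z (the intrinsics and any distortion apply to the point x, -y, -z); pixel columns grow to the right and rows downward; lengths in m; the calibration is good to about 2 mm. A picture is of the moment at which its call begins: read the wrist's pose just before it. camera_info takes no time and is no camera call.
- bot.hand_in(): hands the job in; it is judged then, once.
The state is a dict: "t": time; "q": joint angles; "joint_vel": joint speeds; "joint_torque": joint torques, N m; "eef_pos": TCP position; "tool_rot": TCP orientation; "contact_force": force on the tool from outside, world axes, zero at the start; "torque": the same for the moment, N m; "gripper_width": opening from 0.0 (shut) to 1.0 (fully open); "grasp_force": force on a finger pad.
Only numpy, scipy, OpenCV 4.12 (cv2) and the standard library are available. Lean on these libraries where they do the work, as an engineer would, in place of code of your own. Each camera call takes 0.05 s, during which the arm holds its last target. There are 200 camera calls.

TASK

Lower the open lid of the sample chamber until it is closed, then take the orange bayonet cap from its grey stand and push it straight down into the chamber's spring-loaded socket, through the lid's opening, with its crossbar in line with the slot. With the cap fully down, turn it a quarter turn clockwise (seen from above) to its stop and finish there still holding it: keep gripping the cap and pressing it flush against the spring, do not let go. Leave the other things on the bench where they stand.

Things in the scene. Friction and masses are not known exactly. Their poses are not given: they have to be found in the camera images.
- chamber: White sample chamber, bolted to the bench wherever it stands, 140 (x) x 120 (y) x 56 mm high without the lid. Origin: centre of its underside; z up, x from the front (tab and socket side) to the hinge side. Blue lid on top; with the lid closed the top is 62 mm above the bench.
- lid (a joint): Hinge of the blue lid, rad: 0 closed (lid level), grows as it opens (starts 0.7 to 1.15). Hinge line parallel to the chamber's y at chamber x = +72 mm, z = 56 mm. Lid 6 mm thick, 126 mm wide; the underside is at the hinge height; it reaches 145 mm from the hinge, then its tab. Stiff hinge: it stays where left; 2 to 3 N at the tab moves it. It has a 40 mm square opening round the socket.
- lid_tab (a point): Middle of the outer (upper) face of the black tab at the lid's free edge, 157 mm from the hinge line; the tab is 50 mm wide and reaches 10 mm farther. Its axes are the lid's: z is the normal of the outer face, x points to the hinge.
- socket (a point): Centre of the slot's mouth on the aluminium socket's top face (36 mm square, at chamber x = -40 mm, 62.5 mm above the bench, 0.5 mm above the closed lid). Axes as the chamber's. Slot 28 mm along x, 12 mm wide, through a 12 mm plate; below it the crossbar can turn clockwise (seen from above) about 94 degrees to a fixed stop; counter-clockwise it is blocked after about 14 degrees.
- plunger (a joint): Spring plunger under the slot, m pressed down (0 at rest, 0.012 with the cap fully down). It meets the cap's foot while the cap is still 12 mm above its seat and pushes up with 3 N at first, 8 N with the cap fully down. Turned and let go, the cap would be lifted 6 mm, its crossbar up against the plate.
- cap: Orange bayonet cap, about 100 g, loose. Origin: centre of the underside of its flange (60 mm diameter, 6 mm thick); z up. On top an upright wing grip: 42 mm along x, 12 mm thick along y, top 41 mm above the origin. Below, a 10 mm stem with a crossbar at its foot: 24 mm along x, 8 mm along y, 18 to 26 mm below the origin. Half a turn gives the same shape. Seated, its origin is at socket.
- stand: Grey stand block, fixed, 66 x 66 mm, 40 mm high, with a slot (28 mm along its x, 12 mm wide) in which the cap hangs, flange on the top face, crossbar along the stand's x. Origin: centre of its underside.
- tip_box_yellow: Bystander: box of yellow pipette tips, 104 x 132 x 96 mm, loose.
- vial: Bystander: small vial with a black cap, 27 mm wide, 74 mm high, loose.
- tape_roll: Bystander: green tape roll lying flat, 98 mm wide, 19 mm high, loose.
- timer: Bystander: white timer with red and green buttons, 62 x 62 x 20 mm, loose.
- bottle: Bystander: brown bottle with black cap, 44 mm wide, 78 mm high, loose.
Not all that is in view belongs to the job. What is meant by the cap is not blue, and is the larger of those in its own colour.

How it is judged:
On the way, in this order (a step that is already met when the one before it is completed fails the run):
1. the lid is lowered closed while the cap is still in its stand (value of joint lid below 0.06 rad and distance of cap from where it was at the start of the episode below 0.03 m), for 0.2 s.
2. the cap is pushed down into the socket with its crossbar along the slot, far enough to turn (value of joint lid below 0.06 rad and z of cap in the frame of socket below 0.0065 m and horizontal distance between cap and socket below 0.005 m and angle between the x axis of cap and the x axis of chamber, either way round below 0.4 rad), for 0.02 s.
3. the cap is turned a quarter turn (value of joint lid below 0.06 rad and z of cap in the frame of socket below 0.0075 m and angle between the x axis of cap and the y axis of chamber, either way round below 0.3 rad), for 0.1 s.
At the end, for the whole second after the job is handed in: Lid closed (within 0.06 rad); cap in the socket, centred within 5 mm, upright within 0.08 rad, turned to within 0.3 rad of a quarter turn, its flange held within 3 mm of the socket's top face against the spring, at rest, the fingers still on it with more than 3 N (value of joint lid below 0.06 rad and z of cap in the frame of socket between -0.003 and 0.003 m and horizontal distance between cap and socket below 0.005 m and angle between the x axis of cap and the y axis of chamber, either way round below 0.3 rad and angle between cap's own z axis and vertical below 0.08 rad and contact force between the fingers and cap above 3 N and linear speed of cap below 0.02 m/s); the arm keeps its last pose, push and grip.
It fails at once if the yellow pipette-tip box is moved more than 30 mm (distance of tip_box_yellow from where it was at the start of the episode above 0.03 m).
It fails at once if the vial is moved more than 30 mm (distance of vial from where it was at the start of the episode above 0.03 m).
It fails at once if the green tape roll is moved more than 30 mm (distance of tape_roll from where it was at the start of the episode above 0.03 m).
It fails at once if the timer is moved more than 30 mm (distance of timer from where it was at the start of the episode above 0.03 m).
It fails at once if the brown bottle is moved more than 30 mm (distance of bottle from where it was at the start of the episode above 0.03 m).
It also fails if it takes over 56 s, if anything falls off the work surface, if the arm or the gripper's body presses on something with over 40 N, if the wrist force passes 120 N, or if a joint passes its speed limit or range.

## Working session

There is one attempt and no reset: what is moved stays moved. The work goes in short steps, Python scripts to look and compute and a tool call to move; the robot and the scene stay as the last step left them, time stands still between calls to the robot, and variables do not carry over. Pictures are saved under pics/ and viewed, at most 10 in all, crops included, and the job is handed in when it is done.

```bash
ls; mkdir -p pics; python3 - <<'E'
from station import monitor, eyes, bot
import cv2,numpy as np
o=monitor.get_obs(); print({k:np.round(o[k],3).tolist() for k in o})
for n in("scene","top","wrist"):
    i=eyes.camera_info(n); print(n,{k:(np.round(v,4).tolist() if not isinstance(v,str) else v) for k,v in i.items()})
    cv2.imwrite(f"pics/{n}0.png",eyes.read_camera(n))
E
```

```text
pics
{'t': 0.0, 'q': [1.102, 0.478, 0.022, 1.556, -0.011, 1.109, -0.083], 'joint_vel': [-0.0, -0.0, -0.001, -0.001, -0.001, 0.001, -0.001], 'joint_torque': [0.001, -59.644, 1.608, -28.12, 0.012, 0.009, 0.0], 'eef_pos': [0.238, -0.631, 0.23], 'tool_rot': [-0.001, 0.984, 0.179, -0.0], 'contact_force': [0.25, 0.565, -0.297], 'torque': [-0.004, -0.016, -0.004], 'grasp_force': 0.0, 'gripper_width': 1.0}
scene {'vertical_fov': 52.8208, 'cx': 260.8861, 'cy': 188.3639, 'view': [[-0.6454, -0.7638, -0.007, 0.3598], [0.5456, -0.4674, 0.6956, -0.4083], [-0.5345, 0.4451, 0.7184, -0.7663], [0.0, 0.0, 0.0, 1.0]]}
top {'vertical_fov': 55.4547, 'cx': 254.9997, 'cy': 190.6484, 'view': [[-0.0268, -0.9996, 0.0109, -0.0523], [0.9815, -0.0242, 0.19, -0.5946], [-0.1897, 0.0158, 0.9817, -0.8959], [0.0, 0.0, 0.0, 1.0]]}
wrist {'vertical_fov': 71.1005, 'cx': 252.9646, 'cy': 190.316, 'hand_eye': [[-0.0007, 0.9469, 0.3215, 0.0815], [1.0, 0.0005, 0.0008, -0.0007], [0.0006, 0.3215, -0.9469, -0.1417], [0.0, 0.0, 0.0, 1.0]]}
```

View pics/top0.png

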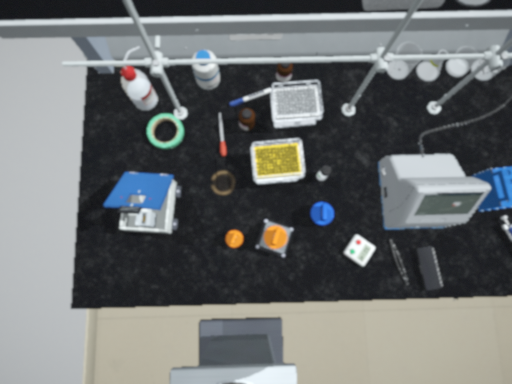

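View pics/scene0.png

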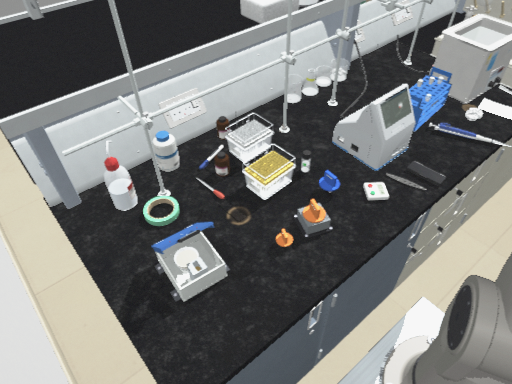

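```bash
cat > h.py <<'E'
from station import monitor, eyes, bot
import cv2,numpy as np
from scipy.spatial.transform import Rotation as R
def cam(n,obs=None):
    i=eyes.camera_info(n); f=192/np.tan(np.radians(i["vertical_fov"])/2)
    if n=="wrist":
        T=np.eye(4); q=np.array(obs["tool_rot"]); T[:3,:3]=R.from_quat(np.r_[q[1:],q[0]]).as_matrix(); T[:3,3]=obs["eef_pos"]
        V=np.linalg.inv(T@np.array(i["hand_eye"]))
    else: V=np.array(i["view"])
    return f,i["cx"],i["cy"],V
def proj(c,p):
    f,cx,cy,V=c; p=np.atleast_2d(p); q=p@V[:3,:3].T+V[:3,3]
    return np.c_[cx+f*q[:,0]/-q[:,2], cy-f*q[:,1]/-q[:,2]]
def ray(c,uv,z):
    f,cx,cy,V=c; d=V[:3,:3].T@np.array([(uv[0]-cx)/f,-(uv[1]-cy)/f,-1]); o=-V[:3,:3].T@V[:3,3]
    return o+d*(z-o[2])/d[2]
E
python3 - <<'E'
from h import *
a=cv2.imread("pics/top0.png"); s=cv2.imread("pics/scene0.png")
A=cv2.resize(a[160:260,95:195],None,fx=4,fy=4,interpolation=2); B=cv2.resize(a[200:270,215:315],None,fx=4,fy=4,interpolation=2)
C=cv2.resize(s[215:305,140:240],None,fx=4,fy=4,interpolation=2);D=cv2.resize(s[180:250,265:365],None,fx=4,fy=4,interpolation=2)
im=np.zeros((600,800,3),np.uint8)
im=np.hstack([np.vstack([A,B]),np.vstack([C,D,np.zeros((40,400,3),np.uint8)])]);print(im.shape)
im=cv2.resize(im,None,fx=.88,fy=.88) ; cv2.imwrite("pics/c1.png",im)
t=cam("top"); sc=cam("scene")
print(ray(t,(274,237),.07),ray(sc,(316,210),.07), ray(t,(148,225),.056))
E
```

```text
(680, 800, 3)
[ 0.47078141 -0.11193265  0.07      ] [ 0.46212198 -0.10890808  0.07      ] [0.51057626 0.20848412 0.056     ]
```

View pics/c1.png

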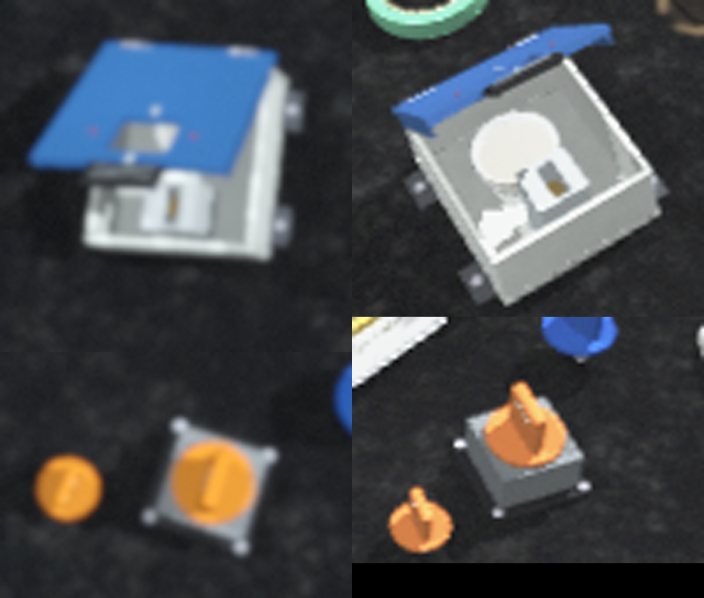

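```bash
python3 - <<'E'
from h import *
from scipy.optimize import least_squares
t=cam("top"); s=cam("scene")
TA=lambda u,v:(95+u/3.52,160+v/3.52); SC=lambda u,v:(140+(u-352)/3.52,215+v/3.52)
TB=lambda u,v:(215+u/3.52,200+(v-352)/3.52); SD=lambda u,v:(265+(u-352)/3.52,180+(v-317)/3.52)
def body(p,pt): 
    c,n=np.cos(p[2]),np.sin(p[2]); return np.array([p[0]+c*pt[0]-n*pt[1],p[1]+n*pt[0]+c*pt[1],pt[2]])
def lid(p,r,y,o): a=p[3]; return body(p,(.072-r*np.cos(a)+o*np.sin(a),y,.056+r*np.sin(a)+o*np.cos(a)))
O=[(t,TA(83,245),0,(-.07,.06,.056)),(t,TA(270,258),0,(-.07,-.06,.056)),(t,TA(173,203),0,(-.04,0,.0625)),
(s,SC(490,262),0,(-.07,.06,.056)),(s,SC(658,180),0,(-.07,-.06,.056)),(s,SC(557,187),0,(-.04,0,.0625)),
(t,TA(30,162),1,(.145,.063,.006)),(t,TA(232,172),1,(.145,-.063,.006)),(t,TA(278,60),1,(0,-.063,.006)),(t,TA(105,40),1,(0,.063,.006))]
def f(p): return np.concatenate([proj(c,lid(p,*q) if k else body(p,q))[0]-uv for c,uv,k,q in O])
r=least_squares(f,[.55,.2,0,.9],loss='soft_l1'); print(r.x,"\n",f(r.x).reshape(-1,2).round(1))
print("socket",body(r.x,(-.04,0,.0625)),"tab",lid(r.x,.157,0,.006))
S=[(t,TB(181,425),(0,0)),(t,TB(271,455),0),(t,TB(241,547),0),(t,TB(149,516),0)]
print("stand feet(z~0)",[ray(t,x[1],.0)[:2].round(3) for x in S],[ray(t,x[1],.04)[:2].round(3) for x in S])
print("grip top",ray(t,TB(213,482),.041+.02),"wing ends",ray(t,TB(222,452),.081),ray(t,TB(205,507),.081))
print("scene wing top ends",ray(s,SD(520,386),.081),ray(s,SD(541,425),.081))
E
```

```text
[ 0.56505619  0.21487442 -0.10586651  0.79853744] 
 [[ 0.4 -0.4]
 [-5.9 -0.3]
 [-0.9  1.4]
 [ 1.7  0.1]
 [-0.1 -2.3]
 [-0.2 -2.5]
 [ 0.3 -0.8]
 [-2.1  0.8]
 [-0.3 -0.1]
 [ 0.8  1.7]]
socket [0.52528014 0.21910117 0.0625    ] tab [0.53199281 0.21838786 0.17265134]
stand feet(z~0) [array([ 0.52 , -0.097]), array([ 0.495, -0.166]), array([ 0.426, -0.14 ]), array([ 0.451, -0.071])] [array([ 0.515, -0.096]), array([ 0.492, -0.162]), array([ 0.425, -0.136]), array([ 0.449, -0.07 ])]
grip top [ 0.47142425 -0.11635572  0.061     ] wing ends [ 0.49111683 -0.12216018  0.081     ] [ 0.45283735 -0.1087058   0.081     ]
scene wing top ends [ 0.48715612 -0.12084776  0.081     ] [ 0.45002368 -0.10484325  0.081     ]
```

The chamber sits around (0.565, 0.215) with yaw about -0.1 and the lid about 0.8 rad open. The larger orange cap is in the stand around (0.47, -0.117), wing yaw about -0.35. Moving above the cap for a closer look.

Units first: shifts go in shares of 50 mm and turns go in shares of 2 pi rad. So -0.033 m is -0.66, 0.01 m is 0.2, 0.142 rad / 6.2832 = 0.0226.

>>> creep_tool(
  motion=[0.66,-0.66,0,0,1,0.66,-0.66,0,0,1,0.66,-0.66,0,0,1,0.66,-0.66,0,0,1,0.66,-0.66,0,0,1,0.66,-0.66,0,0,1,0.66,-0.66,0,0,1,0.66,-0.66,0,0,1,0.66,-0.66,0,0,1,0.66,-0.66,0,0,1,0.66,-0.66,0,0,1,0.66,-0.66,0,0,1,0,0,0.2,0.0226,1,0,0,0,0.0226,1,0,0,0,0.0226,1,0,0,0,0.0226,1,0,0,0,0.0226,1,0,0,0,0,1,0,0,0,0,1],
)

```text
t: 2.05
eef_pos: [0.4689, -0.1212, 0.2212]
tool_rot: [0.0, 0.985, -0.172, -0.0]
contact_force: [-1.2, -0.2, -1.1]
gripper_width: 1.0
grasp_force: 0.0
```

```bash
cat > look.py <<'E'
from h import *
import sys,pickle
o=monitor.get_obs(); im=eyes.read_camera("wrist"); n=sys.argv[1]
pickle.dump(o,open(f"pics/{n}.pkl","wb")); cv2.imwrite(f"pics/{n}.png",im)
print(np.round(o["t"],2),np.round(o["eef_pos"],4),np.round(o["tool_rot"],4),np.round(o["q"],3),np.round(o["contact_force"],1))
E
python3 look.py w1
```

```text
2.05 [ 0.4689 -0.1212  0.2212] [ 0.000e+00  9.851e-01 -1.718e-01 -1.000e-04] [ 0.312  0.186 -0.212  1.998  0.047  0.962 -1.839] [-1.2 -0.2 -1.1]
```

View pics/w1.png

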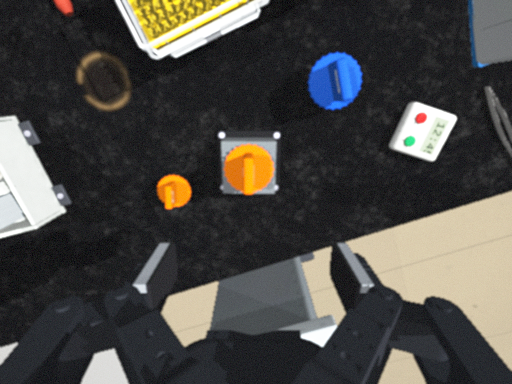

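The wrist view shows the big cap at (249,168) on its stand, its wing nearly along tool x. The small cap is at (174,191), and the chamber edge shows at left. Fitting the cap silhouette next.

```bash
cat > fit.py <<'E'
from h import *
from scipy.optimize import minimize
import pickle
def capfit(im,c,p0,z0,fixyaw=False):
    hsv=cv2.cvtColor(im,cv2.COLOR_BGR2HSV); m=cv2.inRange(hsv,(5,130,90),(22,255,255))
    u=proj(c,[p0[0],p0[1],z0+.02])[0]
    n,l,st,ce=cv2.connectedComponentsWithStats(m); k=1+np.argmin([np.hypot(*(ce[i]-u))+(1e3 if st[i,4]<60 else 0) for i in range(1,n)])
    m=((l==k)*255).astype(np.uint8); K=8
    x,y,w,h=st[k,:4]; x-=6;y-=6;w+=12;h+=12
    M=cv2.resize(m[y:y+h,x:x+w],None,fx=K,fy=K,interpolation=1)/255.
    a=np.linspace(0,2*np.pi,60)
    def model(p):
        cs,sn=np.cos(p[2]),np.sin(p[2]); out=np.zeros(M.shape,np.uint8)
        for part in [[(.03*np.cos(b),.03*np.sin(b),zz) for b in a for zz in(0,.006)],[(i*.021,j*.006,zz) for i in(-1,1) for j in(-1,1) for zz in(.006,.041)]]:
            q=np.array(part); q=np.c_[p[0]+cs*q[:,0]-sn*q[:,1],p[1]+sn*q[:,0]+cs*q[:,1],z0+q[:,2]]
            uv=(proj(c,q)-[x,y]+.5)*K-.5
            cv2.fillConvexPoly(out,cv2.convexHull(np.round(uv*16).astype(np.int32)),1,shift=4)
        return out
    f=lambda p:np.abs(model(p)-M).sum()/M.sum()
    r=minimize(f,p0,method="Nelder-Mead",options=dict(initial_simplex=np.array(p0)+np.array([[0,0,0],[.01,0,0],[0,.01,0],[0,0,.15]]),xatol=1e-4,fatol=1e-5))
    return r.x,r.fun,st[k,4]
E
python3 - <<'E'
from fit import *
o=pickle.load(open("pics/w1.pkl","rb"))
p=[.471,-.117,-.35]
print(capfit(cv2.imread("pics/w1.png"),cam("wrist",o),p,.04))
for n in("top","scene"): print(capfit(cv2.imread(f"pics/{n}0.png"),cam(n),p,.04))
E
```

```text
(array([ 0.47148867, -0.11627319, -0.35927159]), np.float64(0.03683859091754719), np.int32(1913))
(array([ 0.47341468, -0.11570572, -0.28207909]), np.float64(0.11005786332150722), np.int32(392))
(array([ 0.47364605, -0.11545567, -0.32846525]), np.float64(0.17344452484782477), np.int32(334))
```

Converted, -0.15 rad / 6.2832 = -0.0239.

>>> creep_tool(
  motion=[0,0,0,-0.0239,0,0,0,0,-0.0239,0,0,0,0,-0.0239,0,0,0,0,-0.0239,0,0,0,0,-0.0239,0,0,0,0,-0.0239,0,0,0,0,-0.0239,0,0,0,0,-0.0239,0,0,0,0,-0.0239,0,0,0,0,-0.0239,0,0,0,0,-0.0239,0,0,0,0,-0.0239,0,0,0,0,-0.0239,0,0,0,0,-0.0239,0,0,0,0,-0.0239,0,0,0,0,-0.0239,0,0,0,0,-0.0239,0,0,0,0,-0.0239,0,0,0,0,-0.0239,0,0,0,0,-0.0239,0],
)

```text
t: 4.1
eef_pos: [0.4689, -0.1214, 0.2213]
tool_rot: [0.0, 0.239, 0.971, -0.0]
contact_force: [0.9, 0.2, -0.1]
gripper_width: 0.0
grasp_force: 0.0
```

>>> creep_tool(
  motion=[0,0,0,-0.0207,0,0.112,0.86,0,0,0,0.112,0.86,0,0,0,0.112,0.86,0,0,0,0.112,0.86,0,0,0,0.112,0.86,0,0,0,0.112,0.86,0,0,0,0.112,0.86,0,0,0,0.112,0.86,0,0,0,0,0,0,0,0,0,0,0,0,0],
)

```text
t: 5.2
eef_pos: [0.5482, 0.2175, 0.221]
tool_rot: [-0.0, 0.177, 0.984, 0.0]
contact_force: [0.5, -0.8, 0.1]
gripper_width: -0.001
grasp_force: 0.0
```

```bash
python3 look.py w2
```

```text
5.2 [0.5482 0.2175 0.221 ] [-4.000e-04  1.773e-01  9.842e-01  1.000e-04] [ 0.064  0.439 -0.718  1.739  0.321  1.085  0.455] [ 0.5 -0.8  0.1]
```

View pics/w2.png

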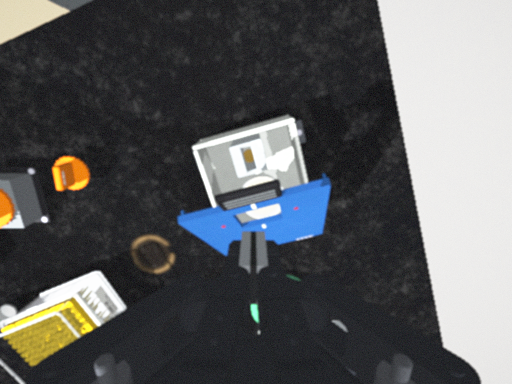

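```bash
python3 - <<'E'
from fit import *
from scipy.optimize import least_squares
o=pickle.load(open("pics/w2.pkl","rb")); c=cam("wrist",o)
def body(p,pt): 
    k,n=np.cos(p[2]),np.sin(p[2]); return np.array([p[0]+k*pt[0]-n*pt[1],p[1]+n*pt[0]+k*pt[1],pt[2]])
def lid(p,r,y,h): a=p[3]; return body(p,(.072-r*np.cos(a)+h*np.sin(a),y,.056+r*np.sin(a)+h*np.cos(a)))
O=[((193,148),0,(-.07,-.06,.056)),((295,118),0,(-.07,.06,.056)),((249,155),0,(-.04,0,.0625)),((180,212),1,(.145,-.063,.003)),((330,179),1,(.145,.063,.003))]
f=lambda p:np.concatenate([proj(c,lid(p,*q) if k else body(p,q))[0]-uv for uv,k,q in O])
r=least_squares(f,[.565,.215,-.1,.8]); p=r.x; print(p,f(p).reshape(-1,2).round(1).tolist())
print("socket",body(p,(-.04,0,.0625)))
for a in [p[3],.7,.6,.5,.4,.3,.2,.1,.05,0]: print(round(a,2),lid([*p[:3],a],.150,0,.006).round(4))
E
```

```text
[ 0.56737882  0.21746864 -0.10561323  0.77412156] [[-0.2, -2.9], [1.0, -0.0], [1.3, 3.5], [-1.7, 1.9], [0.1, -1.9]]
socket [0.52760169 0.22168532 0.0625    ]
0.77 [0.5365 0.2207 0.1652]
0.7 [0.5287 0.2216 0.1572]
0.6 [0.5192 0.2226 0.1456]
0.5 [0.5109 0.2235 0.1332]
0.4 [0.5039 0.2242 0.1199]
0.3 [0.4982 0.2248 0.1061]
0.2 [0.494  0.2253 0.0917]
0.1 [0.4912 0.2255 0.0769]
0.05 [0.4903 0.2256 0.0695]
0 [0.4898 0.2257 0.062 ]
```

Converted, 0.045 m is 0.9, 0.009 m is 0.18.

>>> creep_tool(
  motion=[0.18,-0.04,0.9,0,0,0,0,0.16,0,0,0,0,0.14,0,0,0.16,-0.04,0.18,0,0,0.16,-0.04,0.18,0,0,0.08,-0.02,0.12,0,0,0.08,-0.02,0.12,0,0,0.07,-0.02,0.13,0,0,0.07,-0.02,0.13,0,0,0.06,-0.01,0.134,0,0,0.06,-0.01,0.134,0,0,0.04,-0.01,0.14,0,0,0.04,-0.01,0.14,0,0,0.03,-0.008,0.14,0,0,0.03,-0.008,0.14,0,0,0,0,0,0,0],
)

```text
t: 6.85
eef_pos: [0.4935, 0.2229, 0.0758]
tool_rot: [-0.001, 0.179, 0.984, -0.001]
contact_force: [1.0, 0.5, 0.1]
gripper_width: 0.002
grasp_force: 0.0
```

```bash
python3 look.py w3
```

```text
6.85 [0.4935 0.2229 0.0758] [-9.000e-04  1.793e-01  9.838e-01 -5.000e-04] [-0.032  0.549 -0.647  1.966  0.463  0.779  0.264] [1.  0.5 0.1]
```

>>> creep_tool(
  motion=[0.02,0,0.1,0,0,0,0,0.08,0,0,0,0,0.06,0,0,0,0,0.04,0,0],
)

```text
t: 7.3
eef_pos: [0.4933, 0.2236, 0.0626]
tool_rot: [-0.0, 0.179, 0.984, -0.0]
contact_force: [0.8, -0.2, 0.7]
gripper_width: 0.0
grasp_force: 0.4
```

Converted, 0.002 m is 0.04.

>>> creep_tool(
  motion=[0,0,0.04,0,0,0,0,0.04,0,0,0,0,0,0,0],
)

```text
t: 7.6
eef_pos: [0.4935, 0.2237, 0.0615]
tool_rot: [0.001, 0.179, 0.984, -0.001]
contact_force: [-9.5, -4.8, 30.4]
gripper_width: 0.002
grasp_force: 15.1
```

```bash
python3 look.py w4
```

```text
7.6 [0.4935 0.2237 0.0615] [ 7.000e-04  1.794e-01  9.838e-01 -9.000e-04] [-0.048  0.569 -0.632  1.974  0.487  0.753  0.241] [-9.5 -4.8 30.4]
```

View pics/w4.png

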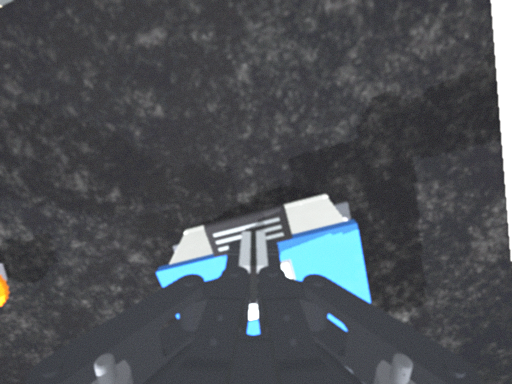

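Lid is closed, with the tool pressing on it at 30 N. Rising to measure the socket.

>>> creep_tool(
  motion=[0,0,-0.2,0,0.2,0,0,-0.8,0,1,0,0,-0.9,0,1,-0.32,0.1,-0.6,0,1,-0.32,0.1,0,0,1,0,0,0,0,1,0,0,0,0,1,0,0,0,0,1,0,0,0,0,1],
)

```text
t: 8.55
eef_pos: [0.5258, 0.2216, 0.1831]
tool_rot: [-0.001, 0.179, 0.984, -0.0]
contact_force: [0.1, 0.4, 0.1]
gripper_width: 0.998
grasp_force: 0.0
```

```bash
python3 look.py w5; python3 -c "
import cv2;a=cv2.imread('pics/w5.png')[80:240,150:350];cv2.imwrite('pics/w5c.png',cv2.resize(a,None,fx=3.5,fy=3.5,interpolation=2))"
```

```text
8.55 [0.5258 0.2216 0.1831] [-7.000e-04  1.790e-01  9.839e-01 -5.000e-04] [ 0.046  0.451 -0.715  1.819  0.346  1.001  0.401] [0.1 0.4 0.1]
```

View pics/w5c.png

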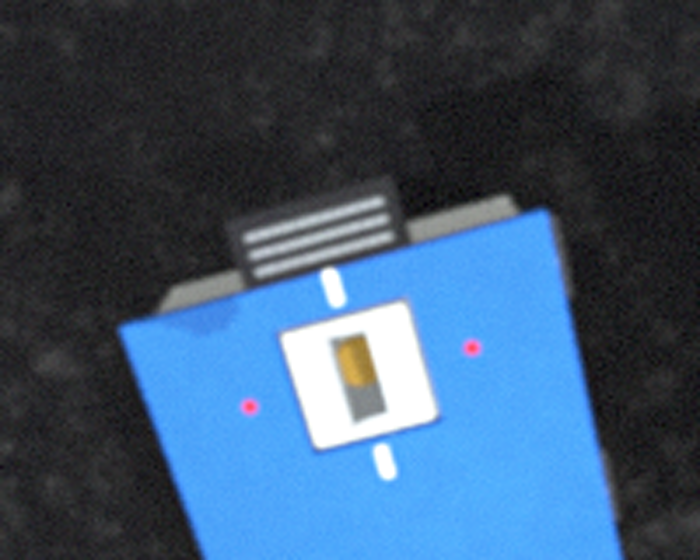

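```bash
python3 - <<'E'
from fit import *
o=pickle.load(open("pics/w5.pkl","rb")); c=cam("wrist",o)
P=lambda u,v:((u+.5)/3.5-.5+150,(v+.5)/3.5-.5+80)
for n,q in(("sq",[(280,332),(407,301),(439,416),(318,449)]),("slot",[(331,340),(366,333),(385,412),(352,423)]),("lid",[(120,326),(551,209)]),("dots",[(250,407),(473,348)])):
    w=np.array([ray(c,P(*x),.0625) for x in q])[:,:2]; e=np.diff(np.vstack([w,w[:1]]),axis=0)
    print(n,w.mean(0).round(4),np.hypot(*e.T).round(4),np.arctan2(e[:,1],e[:,0]).round(3))
# refine on white square
im=cv2.imread("pics/w5.png"); m=cv2.inRange(im,(150,150,150),(255,255,255)); n,l,st,ce=cv2.connectedComponentsWithStats(m)
k=l[int(P(300,400)[1]),int(P(300,400)[0])]; cn,_=cv2.findContours((l==k).astype(np.uint8),0,1)
h=np.array([ray(c,x,.0625)[:2] for x in cn[0][:,0,:].astype(float)]).astype(np.float32); print(st[k],cv2.minAreaRect(h*1000))
# tilt of stage
E
```

```text
sq [0.5265 0.2207] [0.0377 0.0365 0.0377 0.0379] [ 1.456 -0.081 -1.646  3.06 ]
slot [0.5268 0.2198] [0.0104 0.025  0.0104 0.0264] [ 1.415 -0.131 -1.589  3.01 ]
lid [0.4938 0.224 ] [0.1266 0.1266] [ 1.478 -1.664]
dots [0.527  0.2202] [0.068 0.068] [ 1.482 -1.66 ]
[ 230  166   45   42 1136] ((526.5827026367188, 220.3429718017578), (39.07859802246094, 38.26042938232422), 84.66432189941406)
```

Socket is at about (0.5266, 0.2203), yaw -0.093; sizes check out. Back to the cap, at the same tool yaw so that camera bias cancels.

Converted, -0.042 m is -0.84, -0.02 m is -0.4.

>>> creep_tool(
  motion=[0,0,-0.4,0,1,-0.17,-0.84,0,0,1,-0.17,-0.84,0,0,1,-0.17,-0.84,0,0,1,-0.17,-0.84,0,0,1,-0.17,-0.84,0,0,1,-0.17,-0.84,0,0,1,-0.17,-0.84,0,0,1,-0.17,-0.84,0,0,1,0,0,0,0,1,0,0,0,0,1,0,0,0,0,1],
)

```text
t: 9.8
eef_pos: [0.4721, -0.1153, 0.2039]
tool_rot: [0.0, 0.178, 0.984, 0.0]
contact_force: [-0.1, 0.4, 1.2]
gripper_width: 0.999
grasp_force: 0.0
```

```bash
python3 look.py w6; python3 - <<'E'
from fit import *
o=pickle.load(open("pics/w6.pkl","rb"))
x=capfit(cv2.imread("pics/w6.png"),cam("wrist",o),[.4715,-.1163,-.358],.04); print(x)
q=o["tool_rot"]; y=2*np.arctan2(q[2],q[1]); d=x[0][:2]-np.array(o["eef_pos"][:2]); print("yaw",y,"turn",y-np.pi-x[0][2],"dx,dy",d@[np.cos(y),np.sin(y)],d@[np.sin(y),-np.cos(y)])
E
```

```text
9.8 [ 0.4721 -0.1153  0.2039] [0.000e+00 1.785e-01 9.839e-01 3.000e-04] [ 0.676  0.261 -0.65   1.991  0.192  0.95   1.142] [-0.1  0.4  1.2]
(array([ 0.47112484, -0.11623857, -0.36293723]), np.float64(0.27065990209796253), np.int32(1701))
yaw 2.7827515739002 turn 0.004096146148246049 dx,dy 0.0006013991690907253 -0.0012252127657702949
```

Converted, 0.04 m is 0.8, 0.02 m is 0.4, 0.004 rad / 6.2832 = 0.0006.

>>> creep_tool(
  motion=[0.016,-0.02,0.8,0.0006,0.5,0,0,0.8,0,0.5,0,0,0.8,0,0.5,0,0,0.4,0,0.5,0,0,0.26,0,0.5,0,0,0,0,0.5,0,0,0,0,0,0,0,0,0,0,0,0,0,0,0,0,0,0,0,0,0,0,0,0,0,0,0,0,0,0],
  squeeze=80,
)

```text
t: 11.05
eef_pos: [0.4722, -0.1175, 0.0524]
tool_rot: [0.001, 0.181, 0.983, -0.0]
contact_force: [-0.1, 0.9, 7.2]
gripper_width: 0.127
grasp_force: 78.9
```

Converted, 0.042 m is 0.84, -0.04 m is -0.8, -0.136 rad / 6.2832 = -0.0216.

>>> creep_tool(
  motion=[0,0,-0.4,0,0,0,0,-0.8,0,0,0,0,-0.8,0,0,0,0,-0.4,0,0,0.17,0.84,0,0,0,0.17,0.84,0,0,0,0.17,0.84,0,0,0,0.17,0.84,0,0,0,0.17,0.84,0,0,0,0.17,0.84,0,0,0,0.17,0.84,0,0,0,0.17,0.84,0,0,0,0,0,0,-0.0216,0,0,0,0,-0.0216,0,0,0,0,0,0,0,0,0,0,0,0,0,0,0,0],
)

```text
t: 12.75
eef_pos: [0.5274, 0.2201, 0.1711]
tool_rot: [0.0, 0.048, 0.999, -0.0]
contact_force: [0.5, 0.2, -1.4]
gripper_width: 0.125
grasp_force: 78.8
```

```bash
python3 look.py w7
```

```text
12.75 [0.5274 0.2201 0.1711] [ 2.000e-04  4.820e-02  9.988e-01 -1.000e-04] [ 0.084  0.482 -0.766  1.827  0.395  0.991  0.628] [ 0.5  0.2 -1.4]
```

View pics/w7.png

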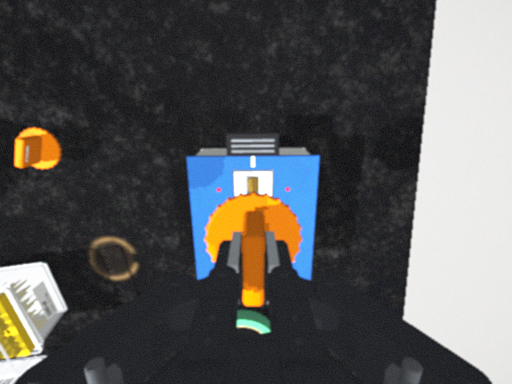

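```bash
python3 - <<'E'
from fit import *
from scipy.optimize import least_squares
o=pickle.load(open("pics/w7.pkl","rb")); c=cam("wrist",o); im=cv2.imread("pics/w7.png")
q=o["tool_rot"]; y=2*np.arctan2(q[2],q[1]); T=np.array(o["eef_pos"][:2]); tx=np.array([np.cos(y),np.sin(y)]); ty=np.array([np.sin(y),-np.cos(y)])
m=cv2.inRange(cv2.cvtColor(im,cv2.COLOR_BGR2HSV),(5,130,90),(22,255,255))
E=[]
for u in range(212,296,2):   # top (front) edge of flange per column, subpixel by counting
    if abs(u-253)<8: continue
    r=np.where(m[185:260,u])[0]; 
    if len(r): E.append((u,185+r[0]-.5))
for z in(.1647,.1587):
    w=np.array([ray(c,e,z)[:2] for e in E]); f=lambda p:np.hypot(*(w-p[:2]).T)-p[2]
    r=least_squares(f,[*T,.03],loss="soft_l1",f_scale=.001); d=r.x[:2]-T; print(z,"r",r.x[2],"cap in tool",d@tx,d@ty)
# dots
mm=((im[:,:,2].astype(int)-im[:,:,1]>90)&(im[:,:,2]>150)).astype(np.uint8); mm[:160]=0; mm[210:]=0
n,l,st,ce=cv2.connectedComponentsWithStats(mm)
D=[ce[i] for i in range(1,n) if 200<ce[i][0]<305 and st[i,4]<40]; print(D)
if len(D)==2:
    w=np.array([ray(c,e,.062)[:2] for e in D]); s=w.mean(0); print("sock",s,np.hypot(*(w[1]-w[0])),"in tool",(s-T)@tx,(s-T)@ty,"dir",(w[1]-w[0])@tx,(w[1]-w[0])@ty)
print("yaw",y-np.pi, [((np.array([.5266,.2203])-T)@v).round(4) for v in(tx,ty)])
E
```

```text
0.1647 r 0.028613692660652085 cap in tool 0.0036582704980571263 -9.428054442640379e-05
0.1587 r 0.029776075127574766 cap in tool 0.00038059800865529025 -0.0001009315476770257
[array([287.33333333, 188.75      ]), array([218.38461538, 189.38461538]), array([273.125 , 198.5625])]
yaw -0.09639455836197763 [np.float64(0.0008), np.float64(0.0002)]
```

Converted, 0.03 m is 0.6, 0.0004 m is 0.008, 0.003 rad / 6.2832 = 0.0005.

>>> creep_tool(
  motion=[0.008,0.004,0.6,0.0005,0,0,0,0.6,0,0,0,0,0.2,0,0,0,0,0.1,0,0,0,0,0.1,0,0,0,0,0,0,0],
  squeeze=100,
)

```text
t: 13.4
eef_pos: [0.5269, 0.2208, 0.0909]
tool_rot: [-0.0, 0.048, 0.999, -0.0]
contact_force: [-0.3, 0.1, -1.1]
gripper_width: 0.123
grasp_force: 100.9
```

```bash
python3 look.py w8
```

```text
13.4 [0.5269 0.2208 0.0909] [-0.000e+00  4.810e-02  9.988e-01 -1.000e-04] [ 0.03   0.582 -0.705  1.887  0.492  0.854  0.548] [-0.3  0.1 -1.1]
```

Converted, 0.004 m is 0.08, 0.003 m is 0.06.

>>> creep_tool(
  motion=[0,0,0.08,0,0,0,0,0.08,0,0,0,0,0.08,0,0,0,0,0.06,0,0,0,0,0.02,0,0,0,0,0,0,0],
)

```text
t: 14.05
eef_pos: [0.5275, 0.2209, 0.0752]
tool_rot: [0.001, 0.048, 0.999, 0.0]
contact_force: [0.2, -1.5, 5.1]
gripper_width: 0.12
grasp_force: 101.9
```

Converted, 0.001 m is 0.02.

>>> creep_tool(
  motion=[0,0,0.02,0,0,0,0,0.02,0,0,0,0,0,0,0],
)

```text
t: 14.35
eef_pos: [0.5275, 0.221, 0.0749]
tool_rot: [0.001, 0.048, 0.999, -0.001]
contact_force: [-4.4, -5.8, 21.0]
gripper_width: 0.122
grasp_force: 104.6
```

Seated at the predicted height. Turning clockwise.

Converted, -0.0005 m is -0.01, 0.1 rad / 6.2832 = 0.0159.

>>> creep_tool(
  motion=[0,0,-0.01,0.0127,0,0,0,0,0.0159,0,0,0,0,0.0159,0,0,0,0,0.0159,0,0,0,0,0,0],
)

```text
t: 14.85
eef_pos: [0.5276, 0.2212, 0.075]
tool_rot: [0.001, 0.237, 0.971, 0.0]
contact_force: [-2.6, -3.2, 15.2]
gripper_width: 0.121
grasp_force: 103.4
```

>>> creep_tool(
  motion=[0,0,0,0.0159,0,0,0,0,0.0159,0,0,0,0,0.0159,0,0,0,0,0.0159,0,0,0,0,0,0],
)

```text
t: 15.35
eef_pos: [0.528, 0.2214, 0.075]
tool_rot: [0.001, 0.425, 0.905, 0.001]
contact_force: [-1.7, -2.1, 13.9]
gripper_width: 0.118
grasp_force: 103.2
```

Converted, 0.1 rad / 6.2832 = 0.0159.

>>> creep_tool(
  motion=[0,0,0,0.0159,0,0,0,0,0.0159,0,0,0,0,0.0159,0,0,0,0,0.0159,0,0,0,0,0.0159,0,0,0,0,0.0159,0,0,0,0,0.0159,0,0,0,0,0.0143,0,0,0,0,0,0,0,0,0,0,0],
)

```text
t: 16.35
eef_pos: [0.529, 0.2214, 0.075]
tool_rot: [0.001, 0.74, 0.673, 0.002]
contact_force: [0.7, -2.9, 10.8]
gripper_width: 0.121
grasp_force: 102.8
```

```bash
python3 look.py w9;  python3 - <<'E'
from h import *
o=monitor.get_obs(); q=o["tool_rot"]; print(2*np.arctan2(q[2],q[1])-np.pi,o["torque"])
cv2.imwrite("pics/s9.png",cv2.resize(eyes.read_camera("scene")[215:305,140:240],None,fx=3,fy=3))
E
```

```text
16.35 [0.529  0.2214 0.075 ] [0.0011 0.7401 0.6725 0.0019] [-0.263  0.524 -0.313  1.913  0.234  0.735 -0.806] [ 0.7 -2.9 10.8]
-1.6663534001597113 [-0.51586607 -0.1773641  -0.03940768]
```

View pics/w9.png

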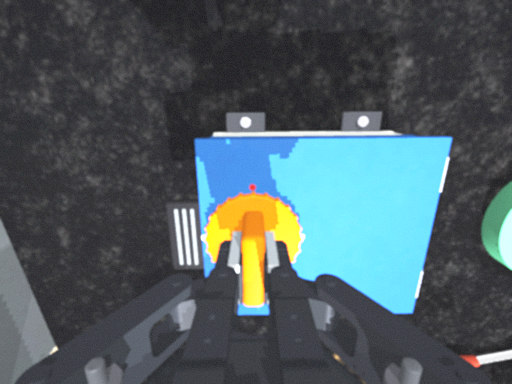

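Crossbar is now across the slot, with the flange down and the lid shut. I'll press slightly more, nudge towards the stop and recentre.

Converted, -0.0008 m is -0.016, -0.0007 m is -0.014, 0.04 rad / 6.2832 = 0.0064.

>>> creep_tool(
  motion=[0,-0.016,0.01,0.0064,0,0,-0.014,0,0.0048,0,0,0,0,0,0,0,0,0,0,0,0,0,0,0,0,0,0,0,0,0],
)

```text
t: 17.05
eef_pos: [0.5287, 0.2214, 0.075]
tool_rot: [0.001, 0.763, 0.646, 0.003]
contact_force: [2.1, -1.4, 12.1]
gripper_width: 0.125
grasp_force: 103.0
```

```bash
python3 look.py w10;  python3 - <<'E'
from fit import *
from scipy.optimize import least_squares
o=pickle.load(open("pics/w10.pkl","rb")); c=cam("wrist",o); im=cv2.imread("pics/w10.png"); q=o["tool_rot"]; print("yaw",2*np.arctan2(q[2],q[1])-np.pi,"tau",o["torque"])
m=cv2.inRange(cv2.cvtColor(im,cv2.COLOR_BGR2HSV),(5,130,90),(22,255,255)); E=[]
for u in range(212,296,2):
    r=np.where(m[185:260,u])[0]
    if abs(u-253)>8 and len(r): E.append((u,184.5+r[0]))
w=np.array([ray(c,e,.0625)[:2] for e in E]); r=least_squares(lambda p:np.hypot(*(w-p[:2]).T)-p[2],[.527,.22,.03],loss="soft_l1",f_scale=.001); print(r.x)
E
```

```text
17.05 [0.5287 0.2214 0.075 ] [0.0015 0.7632 0.6461 0.0029] [-0.277  0.521 -0.295  1.916  0.222  0.729 -0.867] [ 2.1 -1.4 12.1]
yaw -1.7366497724939784 tau [-0.73724639 -0.66331717 -0.05134138]
[0.52702494 0.22167272 0.02888595]
```

```bash
python3 -c "
from station import bot; print(bot.hand_in())"
```

```text
the job is handed in; nothing more can be done
None
```

The job is handed in at about t = 17 s, with no verdict returned: the lid is closed, and the cap is pressed flush in the socket, turned about 94° clockwise to its stop, and still gripped at about 103 N.

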